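Run the balance's internal calibration

TASK

Start the laboratory balance's routine calibration with the fingertips alone, gripping and lifting nothing: gently push the open draught-shield cover on top of the balance forward, toward the keys, until it is fully shut. Then, with it shut, tap three keys lightly one after another: first the long bar key at the left end of the row (tare), then the left one of the two round keys (calibrate), then the square key at the right end (print the record). Do not press the other round key, and leave the things round the balance as they stand.

Things in the scene. Friction and masses are not known exactly. Their poses are not given: they have to be found in the camera images.
- balance: Balance, fixed on the worktop, white, 340 x 220 mm. Origin: centre of its underside. x points from its keys to its back, y to the left as seen facing the keys, z up; yaw within 0.3 rad. Key field at x -0.137 m, 49.5 mm high; display at x -0.105 to -0.054, 75 mm high; clear chamber at x -0.05 to 0.08 and rear housing to 0.167, 113 mm high; cover rails at y +-0.098, 121 mm high.
- cover (a joint): Opening in m of the sliding cover on top of the chamber: 0 fully shut (hard stop), 0.085 wide open. It slides level along the balance's x axis: to +x (back) opens, to -x (toward the keys) shuts. It stays where it is left; about 1.5 N moves it.
- cover_bar (a point): Middle of the top of the grey grip bar across the cover near its front edge: 90 mm long (balance y), 12 mm thick (x), top 137 mm above the worktop and 20 mm above the cover's flat upper face (117 mm), which runs 119 mm back from the bar, so fingertips can come down behind it and push it forward. Shut, the point is at x -43 mm, y 0 in the balance's frame; open, farther back by the joint value.
- key_bar_top (a point): Tare key: the long bar key, 22 mm deep and 48 mm wide, left end of the row (balance frame x -137, y +71 mm), 9 mm proud of the key field when up. Pale grey plastic like the other keys. Point at the middle of its top, 58.5 mm above the worktop; it sinks straight down with the key.
- key_round_left_top (a point): Calibrate key: the left one of two equal round keys of 24 mm diameter (balance frame x -137, y +18 mm), 9 mm proud of the key field when up. Pale grey plastic like the other keys. Point at the middle of its top, 58.5 mm above the worktop; it sinks straight down with the key.
- key_round_right_top (a point): The other round key, 24 mm in diameter, not to be pressed (balance frame x -137, y -28 mm), 9 mm proud of the key field when up. Pale grey plastic like the other keys. Point at the middle of its top, 58.5 mm above the worktop; it sinks straight down with the key.
- key_square_top (a point): Print key: the square key, 24 x 24 mm, right end of the row (balance frame x -137, y -73 mm), 9 mm proud of the key field when up. Pale grey plastic like the other keys. Point at the middle of its top, 58.5 mm above the worktop; it sinks straight down with the key.
- key_bar (a joint): Travel of that key in m: 0 up, 0.0075 fully down; it springs back by itself. Its spring gives 1.6 N per mm: 3.2 N press it 2 mm (enough for a tap to count; 3 or 4 mm, 5 to 6 N, is a good tap), 12 N press it fully, against a hard stop.
- key_round_left (a joint): Travel of that key in m: 0 up, 0.0075 fully down; it springs back by itself. Its spring gives 1.6 N per mm: 3.2 N press it 2 mm (enough for a tap to count; 3 or 4 mm, 5 to 6 N, is a good tap), 12 N press it fully, against a hard stop.
- key_round_right (a joint): Travel of that key in m: 0 up, 0.0075 fully down; it springs back by itself. Its spring gives 1.6 N per mm: 3.2 N press it 2 mm (enough for a tap to count; 3 or 4 mm, 5 to 6 N, is a good tap), 12 N press it fully, against a hard stop.
- key_square (a joint): Travel of that key in m: 0 up, 0.0075 fully down; it springs back by itself. Its spring gives 1.6 N per mm: 3.2 N press it 2 mm (enough for a tap to count; 3 or 4 mm, 5 to 6 N, is a good tap), 12 N press it fully, against a hard stop.
- weighing_beaker: Empty 100 ml glass beaker, 55 mm across and 70 mm high, standing to the right of the balance's front part; loose, leave it. Origin: centre of its underside.
- sample_vial: Small glass vial with a white cap, 23 mm across and 44 mm high, standing to the left of the balance's front part; loose, leave it. Origin: centre of its underside.
- reagent_bottle: Screw-cap laboratory bottle, 56 mm across and 105 mm high, standing to the left of the balance's back part; loose, leave it. Origin: centre of its underside.
- agar_dish: Petri dish, 89 mm across and 15 mm high, on the worktop at the right; loose, leave it. Origin: centre of its underside.
- weight_forceps: Steel forceps lying on the worktop at the left, 22 x 130 x 8 mm; loose, leave them. Origin: centre of the underside.

How it is judged:
On the way, in this order (a step that is already met when the one before it is completed fails the run):
1. the cover is pushed fully shut (value of joint cover below 0.004 m), for 0.2 s.
2. the long bar key (tare) is tapped, no other key down, the cover shut (value of joint key_bar above 0.002 m and contact force between the fingers and balance above 0.5 N and value of joint cover below 0.004 m and value of joint each of key_round_left, key_round_right, key_square below 0.001 m), for 0.05 s.
3. then the left round key (calibrate) is tapped, no other key down, the cover shut (value of joint key_round_left above 0.002 m and contact force between the fingers and balance above 0.5 N and value of joint cover below 0.004 m and value of joint each of key_bar, key_round_right, key_square below 0.001 m), for 0.05 s.
4. then the square key (print) is tapped, no other key down, the cover shut (value of joint key_square above 0.002 m and contact force between the fingers and balance above 0.5 N and value of joint cover below 0.004 m and value of joint each of key_bar, key_round_left, key_round_right below 0.001 m), for 0.05 s.
At the end, for the whole second after the job is handed in: The cover is shut to within 4 mm, all four keys are up again (within 1 mm), and beaker, vial, bottle, dish and forceps are at rest within 20 mm of where they stood (value of joint cover below 0.004 m and value of joint each of key_bar, key_round_left, key_round_right, key_square below 0.001 m and distance of each of weighing_beaker, sample_vial, reagent_bottle, agar_dish, weight_forceps from where it was at the start of the episode below 0.02 m and linear speed of each of weighing_beaker, sample_vial, reagent_bottle, agar_dish, weight_forceps below 0.02 m/s); the robot touches nothing.
It fails at once if a key is pressed (2 mm) while the cover is open by more than 6 mm (value of joint cover above 0.006 m and value of joint any of key_bar, key_round_left, key_round_right, key_square above 0.002 m).
It fails at once if the right round key is pressed (2 mm) (value of joint key_round_right above 0.002 m).
It fails at once if a key is pushed with more than 25 N (while a key is down, the fingers push on the balance with over 25 N) (value of joint any of key_bar, key_round_left, key_round_right, key_square above 0.001 m and contact force between the fingers and balance above 25 N).
It fails at once if the cover is slammed (it slides shut faster than 0.3 m/s) or the fingers push on the balance anywhere with more than 60 N (velocity of joint cover below -0.3 m/s or contact force between the fingers and balance above 60 N).
It fails at once if beaker, vial, bottle, dish or forceps are lifted or shifted by more than 20 mm (distance of any of weighing_beaker, sample_vial, reagent_bottle, agar_dish, weight_forceps from where it was at the start of the episode above 0.02 m).
It also fails if it takes over 58 s, if anything falls off the work surface, if the arm or the gripper's body presses on something with over 40 N, if the wrist force passes 120 N, or if a joint passes its speed limit or range.

ROBOT

A 6-joint arm with a two-finger parallel gripper is mounted at the origin on a cart in front of the work surface, level with it; the furniture and walls round the work are solid. World frame = base frame: x ahead of the robot, y to its left, z up, the work surface at z = 0. Lengths are in m, angles in rad, forces in N, time in s.
With the tool pointing down it reaches from about 0.3 to 0.875 m from the base axis. Payload 6.4 kg.
Tool frame: the origin (TCP) lies between the finger pads; the fingertips stand ctrl.tip_extent ahead of it and the grasp point (between the pads) is the TCP (ctrl.tip_extent is the distance from the TCP to the fingertips, in m); z points along the fingers, y is the line along which they close (so a half turn about z gives the same grasp; the last joint's range is limited). The gripper opens to 85 mm and grips with 20 to 120 N. Pads are 22 mm wide; open, the fingers measure 114 mm over their backs; the gripper's body (76 mm by 85 mm) begins 54 mm behind the grasp point. The pads swing forward as they close: fully open they stand 13 mm farther back than shut.
Start: joints at [-1.348, 0.181, 1.607, -0, 1.354, -0.206], TCP at [0.239, -0.523, 0.25] pointing down, gripper open.
Joint ranges: [-2.99, 2.99], [-0.89, 2.07], [0.3, 2.58], [-1.14, 4.28], [0, 2.63], [-3.12, 3.12]. Speed limits (rad/s): [2.57, 2.57, 3.01, 3.14, 3.14, 3.14].

INTERFACE

Orientations are given as a unit quaternion [w, x, y, z].
In Python, from bench import ctrl gives the robot as it stands.
- The arm moves only by the tool send_rows, never from a script. Its arguments are lists of equal length, an entry for each row: "dr": the turn, a rotation vector about the tool's x, y, z in units of 6 degrees (1.0 is 6 degrees), a list of three; "xyz": the shift along the tool's x, y, z in cm, a list of three; "jaw": the opening in per cent of the stroke, from 0 (shut) to 100 (fully open). In form: {"dr": [[wx, wy, wz], ...], "xyz": [[dx, dy, dz], ...], "jaw": [jaw, ...]}. A call has exactly 8 rows; each row is the pose to reach, as a shift and turn from the pose commanded when the call began, along the tool's axes at that moment; what a row does not reach only later rows make up. A row lasts 1/8 s, in which the tool goes at most 62.5 mm and 10.7 degrees, less where a joint would pass 70% of its speed; a pose out of reach is approached as far as the arm can. A call with a gripper value outside its range is refused whole. The fingers move at their own pace and stop on an object; the grip force is fixed at half the most. Time passes only in rows, so rows that repeat a pose let the fingers close, or fill a call up. It gives the time, the measured TCP pose, the force, the opening and the grip force at its end, in the units of the state.
- ctrl.get_obs(): the state, without advancing time (a new reading comes with each control period).
- ctrl.camera(name): name is "side" or "top" or "wrist"; returns the picture (400x640x3 uint8, red, green, blue); there is no depth.
- ctrl.calibration(name): a dict with "camera_matrix" (3x3 intrinsics, pixels), "D" ([k1, k2, p1, p2, k3] as OpenCV has them; the pictures are not rectified), "world_from_camera" (4x4, takes a point from camera to world coordinates). Camera axes: x right, y up, looking along -z (the intrinsics and any distortion apply to the point x, -y, -z); pixel columns grow to the right and rows downward; lengths in m; the calibration is good to about 2 mm. A picture is of the moment at which its call begins: read the wrist's pose just before it. calibration takes no time and is no camera call; for the wrist camera it gives the pose at the moment of the call.
- ctrl.hand_in(): hands the job in; it is judged then, once.
The state is a dict: "time_s": time; "q": joint angles; "dq": joint speeds; "joint_efforts": joint torques, N m; "eef_pos": TCP position; "eef_rot": TCP orientation; "wrist_force": force on the tool from outside, world axes, zero at the start; "torque": the same for the moment, N m; "opening": opening from 0.0 (shut) to 1.0 (fully open); "grasp_force": force on a finger pad.
Only numpy, scipy, OpenCV 4.12 (cv2) and the standard library are available. Lean on these libraries where they do the work, as an engineer would, in place of code of your own. Each camera call takes 0.05 s, during which the arm holds its last target. There are 200 camera calls.

## Working session

There is one attempt and no reset: what is moved stays moved. The work goes in short steps, Python scripts to look and compute and a tool call to move; the robot and the scene stay as the last step left them, time stands still between calls to the robot, and variables do not carry over. Pictures are saved under pics/ and viewed, at most 10 in all, crops included, and the job is handed in when it is done.

Besides the shell and the picture viewer there is one more tool, called after "Call:" in YAML: its name, and indented under it one key for each argument. send_rows: Moves the arm, as the interface text tells. Its arguments: {"type":"object","properties":{"dr":{"type":"array","items":{"type":"array","items":{"type":"number"}}},"xyz":{"type":"array","items":{"type":"array","items":{"type":"number"}}},"jaw":{"type":"array","items":{"type":"number"}}},"required":["dr","xyz","jaw"]}

```bash
mkdir -p pics; python3 - <<'E'
from bench import ctrl
import cv2
for n in("top","side"):
    im=ctrl.camera(n); cv2.imwrite(f"pics/{n}0.png",im[:,:,::-1])
    c=ctrl.calibration(n); print(n,c["camera_matrix"],c["D"],c["world_from_camera"])
o=ctrl.get_obs(); print(o["time_s"],o["eef_pos"],o["eef_rot"],o["wrist_force"],o["opening"],ctrl.tip_extent)
E
```

```text
top [[443.75592186   0.         319.40899403]
 [  0.         443.75592186 207.60815549]
 [  0.           0.           1.        ]] [-0.05924588  0.          0.          0.          0.        ] [[ 0.00675586  0.99633794 -0.08523541  0.39289179]
 [-0.99993365  0.00593568 -0.00987229 -0.01281896]
 [-0.00933021  0.08529645  0.99631193  1.79743411]
 [ 0.          0.          0.          1.        ]]
side [[466.58185964   0.         318.44587611]
 [  0.         466.58185964 195.00625284]
 [  0.           0.           1.        ]] [-0.02801962  0.          0.          0.          0.        ] [[-0.84612358  0.26864113 -0.46033339 -0.18899471]
 [-0.53284185 -0.40621657  0.74233932  1.22189274]
 [ 0.01242783  0.8733957   0.48685266  0.89945815]
 [ 0.          0.          0.          1.        ]]
0.1 [ 0.23898118 -0.52247388  0.24946333] [-7.93023530e-04  9.77103467e-01  2.12763215e-01 -1.00281467e-05] [0.31740798 0.4776955  0.01377708] 0.9983435552929953 0.019
```

View pics/top0.png

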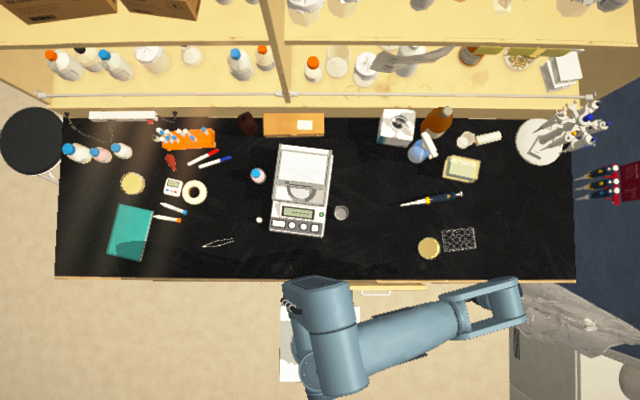

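View pics/side0.png

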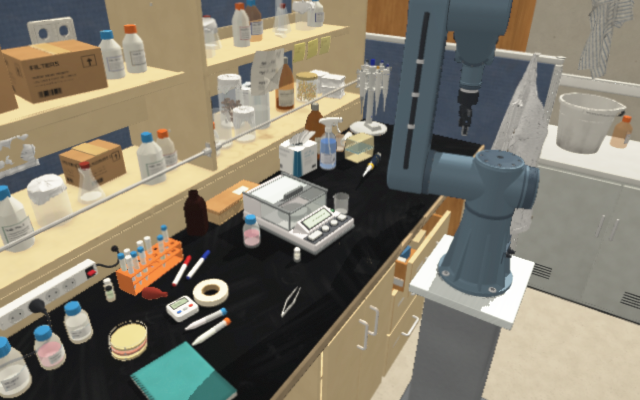

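The top view shows the balance at columns 270–332 and rows 145–237, with the key row near row 226, the vial at (259,220), the beaker at (341,213) and the bottle at (258,176). The side view shows the balance at about (300,215). I'll enlarge both.

```bash
python3 - <<'E'
import cv2
a=cv2.imread("pics/top0.png")[138:243,245:355]; b=cv2.imread("pics/side0.png")[165:265,230:365]
cv2.imwrite("pics/topc.png",cv2.resize(a,None,fx=5.7,fy=5.7,interpolation=cv2.INTER_CUBIC))
cv2.imwrite("pics/sidec.png",cv2.resize(b,None,fx=5.9,fy=5.9,interpolation=cv2.INTER_CUBIC))
E
```

```text
(no output)
```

View pics/topc.png

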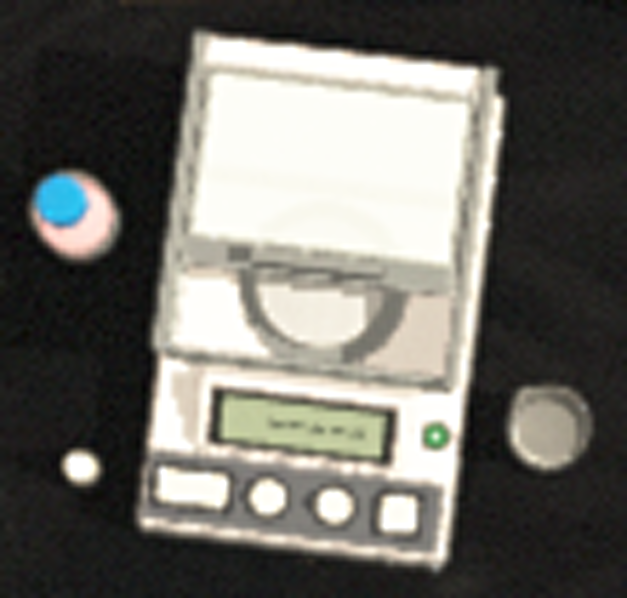

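View pics/sidec.png

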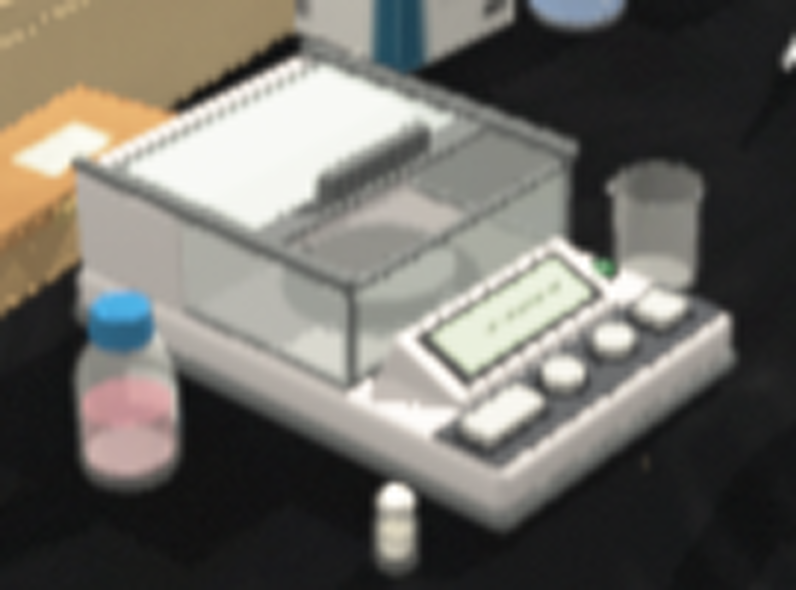

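The top crop shows the four keys at crop px (191,488), (267,497), (333,505) and (399,512). The cover's grey front strip runs from about (190,250) to (450,285). The side crop shows the same keys at (503,412), (563,373), (614,338) and (662,307), and the grip bar's top runs from about (320,178) to (425,128). Next I'll measure the key centroids and fit the pose.

```bash
cat > h.py <<'E'
import numpy as np, cv2
from bench import ctrl
def ray(c,uv):
    p=cv2.undistortPoints(np.array([[uv]],float),c["camera_matrix"],np.array(c["D"]))[0,0]
    T=np.array(c["world_from_camera"]); return T[:3,3],T[:3,:3]@np.array([p[0],-p[1],-1])
def plane(c,uv,z):
    o,d=ray(c,uv); return o+d*(z-o[2])/d[2]
def tri(c1,u1,c2,u2):
    o1,d1=ray(c1,u1);o2,d2=ray(c2,u2)
    s=np.linalg.lstsq(np.c_[d1,-d2],o2-o1,rcond=None)[0]
    a,b=o1+s[0]*d1,o2+s[1]*d2; return (a+b)/2,np.linalg.norm(a-b)
BF=np.array([[-.137,.071],[-.137,.018],[-.137,-.028],[-.137,-.073]])
def fit(W,B=BF):
    mb,mw=B.mean(0),W.mean(0); b=B-mb; w=W-mw
    th=np.arctan2((b[:,0]*w[:,1]-b[:,1]*w[:,0]).sum(),(b*w).sum())
    R=np.array([[np.cos(th),-np.sin(th)],[np.sin(th),np.cos(th)]])
    t=mw-R@mb; return th,R,t,(W-(B@R.T+t))*1000
def blob(im,uv,r,s=6):
    x,y=int(round(uv[0])),int(round(uv[1]))
    g=cv2.cvtColor(im[y-r:y+r+1,x-r:x+r+1],cv2.COLOR_BGR2GRAY).astype(np.uint8)
    g=cv2.resize(g,None,fx=s,fy=s,interpolation=cv2.INTER_CUBIC)
    _,m=cv2.threshold(g,0,255,cv2.THRESH_OTSU)
    n,l,st,ce=cv2.connectedComponentsWithStats(m)
    k=l[g.shape[0]//2,g.shape[1]//2]
    return (ce[k]+.5)/s-.5+[x-r,y-r],st[k,4]/s/s
E
python3 - <<'E'
from h import *
np.set_printoptions(precision=4,suppress=True)
C={n:ctrl.calibration(n) for n in("top","side")}
K={"top":[np.array(p)/5.7+[245,138] for p in [(191,488),(267,497),(333,505),(399,512)]],
"side":[np.array(p)/5.9+[230,165] for p in [(503,412),(563,373),(614,338),(662,307)]]}
U={}
for n in C:
    im=cv2.imread(f"pics/{n}0.png"); U[n]=K[n]
    W=np.array([plane(C[n],u,.0585)[:2] for u in U[n]]); th,R,t,e=fit(W); print(n,"hand",th,t,e.tolist())
    if n=="top":
        bl=[blob(im,u,9) for u in K[n]]; print(bl)
        W=np.array([plane(C[n],u,.0585)[:2] for u,_ in bl]); th,R,t,e=fit(W); print(n,"blob",th,t,e.tolist())
for a,b in zip(U["top"],U["side"]): print(tri(C["top"],a,C["side"],b))
for p in [(320,178),(425,128)]:
    w=plane(C["side"],np.array(p)/5.9+[230,165],.137); print("bar end",w,R.T@(w[:2]-t))
w=plane(C["top"],np.array((320,262))/5.7+[245,138],.137); print("bar top",w,R.T@(w[:2]-t))
E
```

```text
top hand -0.10880702064159034 [0.606  0.0792] [[0.0863733112320686, -0.07990433112345374], [-0.009964321907807161, 0.11608089034570446], [-0.22181626480755057, 0.33611861486035344], [0.14540727548334464, -0.3722951740825625]]
[(array([278.2571, 223.0755]), np.float64(72.05555555555556)), (array([291.5628, 224.7597]), np.float64(30.88888888888889)), (array([303.2323, 226.2758]), np.float64(31.083333333333332)), (array([314.473 , 227.7036]), np.float64(38.94444444444444))]
top blob -0.12058811312752692 [0.6072 0.0788] [[-0.04915299119850891, -0.19967134857831748], [0.05845767195661322, 0.02172382887610791], [-0.05540044861612747, -0.18463799316000007], [0.04609576785802316, 0.36258551286226515]]
side hand -0.12969874148878785 [0.6014 0.0801] [[0.013725310623380338, -0.747500189801964], [-0.25957485698996363, 0.8842081953683023], [0.35724290985234, -0.344874676790341], [-0.11139336348581219, 0.2081666712240235]]
(array([0.4773, 0.1646, 0.056 ]), np.float64(0.0011124390977902364))
(array([0.4713, 0.112 , 0.0548]), np.float64(0.001553119477880835))
(array([0.4656, 0.0662, 0.0556]), np.float64(0.00233980977640348))
(array([0.4607, 0.0205, 0.0544]), np.float64(0.003349882092410385))
bar end [0.6269 0.1235 0.137 ] [0.0197 0.0463]
bar end [0.6109 0.0407 0.137 ] [ 0.0145 -0.0379]
bar top [0.6241 0.0732 0.137 ] [ 0.0234 -0.0039]
```

The top-camera fit has yaw about −0.12 and origin about (0.606, 0.079). Key residuals are below 0.4 mm, and the triangulated heights of 55–56 mm agree with 58.5 mm. The bar is at x ≈ +20 mm, so the cover is open about 62 mm. First I'll hover over the keys, square to the balance with the fingers shut.

```bash
cat >> h.py <<'E'
from scipy.spatial.transform import Rotation as Ro
TH,T0=-.12,np.array([.6065,.079])
def plan(bx,by,z,th=None,t0=None):
    th=TH if th is None else th; t0=T0 if t0 is None else t0
    o=ctrl.get_obs(); R=Ro.from_quat(np.roll(o["eef_rot"],-1)) 
    c,s=np.cos(th),np.sin(th); w=np.r_[t0+np.array([[c,-s],[s,c]])@[bx,by],z]
    G=Ro.from_matrix(np.array([[c,s,0],[s,-c,0],[0,0,-1]]))
    print("t",round(o["time_s"],2),"now",np.round(o["eef_pos"],4),"goal",w.round(4),"cm",np.round(R.inv().apply(w-o["eef_pos"])*100,2),"dr",np.round((R.inv()*G).as_rotvec()/np.radians(6),2),"F",np.round(o["wrist_force"],1),"tip",ctrl.tip_extent)
E
python3 -c "
from h import *
plan(-.1,0,.28)"
```

```text
t 0.1 now [ 0.239  -0.5225  0.2495] goal [0.5072 0.091  0.28  ] cm [ 49.9  -44.64  -2.97] dr [-0.02  0.    5.24] F [0.3 0.5 0. ] tip 0.019
```

Call:
send_rows:
  dr:
    - [0,0,0.6]
    - [0,0,1.2]
    - [0,0,1.8]
    - [0,0,2.4]
    - [0,0,3]
    - [0,0,3.6]
    - [0,0,4.2]
    - [0,0,4.8]
  xyz:
    - [2,-1.8,-0.5]
    - [6,-5.4,-1]
    - [10,-9,-1.5]
    - [14,-12.6,-2]
    - [18,-16.2,-2.5]
    - [22,-19.8,-3]
    - [26,-23.4,-3]
    - [30,-27,-3]
  jaw: [80,60,40,20,0,0,0,0]

```text
time_s: 1.1
eef_pos: [0.4, -0.1509, 0.2803]
eef_rot: [0.0, 0.999, -0.038, 0.0]
wrist_force: [0.1, -0.0, -0.8]
opening: -0.001
grasp_force: 0.0
```

```bash
python3 -c "
from h import *
plan(-.1,0,.28)"
```

```text
t 1.1 now [ 0.4    -0.1509  0.2803] goal [0.5072 0.091  0.28  ] cm [  8.85 -24.94   0.03] dr [ 0.   -0.    0.42] F [ 0.1 -0.  -0.8] tip 0.019
```

Call:
send_rows:
  dr:
    - [0,0,0.1]
    - [0,0,0.2]
    - [0,0,0.3]
    - [0,0,0.42]
    - [0,0,0.42]
    - [0,0,0.42]
    - [0,0,0.42]
    - [0,0,0.42]
  xyz:
    - [1.5,-4,0]
    - [3,-8,0]
    - [4.5,-13,0]
    - [6,-18,0]
    - [8,-22,0]
    - [8.9,-25,0]
    - [8.9,-25,0]
    - [8.9,-25,0]
  jaw: [0,0,0,0,0,0,0,0]

```text
time_s: 2.1
eef_pos: [0.5065, 0.0897, 0.2799]
eef_rot: [0.0, 0.998, -0.059, -0.0]
wrist_force: [-0.4, 0.3, 0.2]
opening: 0.0
grasp_force: 0.0
```

```bash
python3 - <<'E'
from h import *
np.set_printoptions(precision=3,suppress=True)
c=ctrl.calibration("wrist"); im=ctrl.camera("wrist"); cv2.imwrite("pics/w1.png",im[:,:,::-1])
np.savez("w1.npz",**{k:np.array(v) for k,v in c.items()})
plan(.065,0,.20)
T=np.linalg.inv(c["world_from_camera"])
R=np.array([[np.cos(TH),-np.sin(TH)],[np.sin(TH),np.cos(TH)]])
for b,z in [(k,.0585) for k in BF]+[((.02,.045),.137),((.02,-.045),.137)]:
    p=T@np.r_[R@np.array(b)+T0,z,1]; print(cv2.projectPoints(np.array([[p[0],-p[1],-p[2]]]),np.zeros(3),np.zeros(3),c["camera_matrix"],np.array(c["D"]))[0].ravel())
E
```

```text
t 2.15 now [0.506 0.089 0.28 ] goal [0.671 0.071 0.2  ] cm [16.56 -0.14  7.99] dr [0.   0.01 0.02] F [ 0.5 -0.2  0.1] tip 0.019
[252.418 210.744]
[299.961 210.822]
[341.266 210.885]
[381.628 210.942]
[256.857  40.895]
[376.053  41.061]
```

View pics/w1.png

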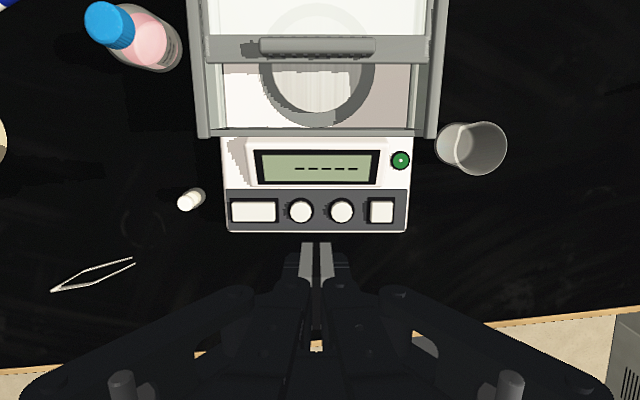

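The wrist view agrees with the fit: keys at (254,211), (300,210), (341,210) and (381,212), and bar top from (260,46) to (375,46). I'll refine the pose from these and plan the approach behind the bar.

```bash
python3 - <<'E'
from h import *
np.set_printoptions(precision=4,suppress=True)
c=dict(np.load("w1.npz")); im=cv2.imread("pics/w1.png")
bl=[blob(im,u,r) for u,r in [((254,211),28),((300,210),17),((341,210),17),((381,212),17)]]; print(bl)
th,R,t,e=fit(np.array([plane(c,u,.0585)[:2] for u,_ in bl])); print(th,t,e.tolist())
for u in [(260,46),(375,46),(318,38),(318,54)]: print(R.T@(plane(c,u,.137)[:2]-t))
g=im[30:70,318].mean(1); print(g)
E
```

```text
[(array([253.2592, 211.3818]), np.float64(823.7222222222222)), (array([300.3361, 211.5405]), np.float64(338.8333333333333)), (array([341.3333, 211.6609]), np.float64(335.72222222222223)), (array([381.5292, 211.6292]), np.float64(431.25))]
-0.12054766884502327 [0.6056 0.0787] [[-0.029730724726895197, -0.5673644510329479], [-0.03560675541658398, -0.07022296166776798], [-0.040127235175935194, 0.24650389549656093], [0.10546471531946988, 0.39108351720412715]]
[0.0172 0.0432]
[ 0.0174 -0.0439]
[ 0.0228 -0.0007]
[ 0.0116 -0.0008]
[244.3333 244.6667 247.     251.3333 181.3333 138.6667 134.3333 101.3333
 140.3333 150.     158.3333 158.3333 158.     156.6667 154.6667 154.3333
 151.3333 149.6667 150.     143.6667 128.6667 116.      96.6667  81.3333
  85.3333  64.6667  38.6667  48.6667  75.3333 136.6667 164.3333 142.3333
  98.6667  94.3333 142.3333 154.     152.3333 150.6667 150.     149.    ]
```

```bash
sed -i 's/^TH,T0=.*/TH,T0=-.1205,np.array([.606,.0788])/' h.py; python3 -c "
from h import *
plan(.062,0,.2);plan(.062,0,.144)"
```

```text
t 2.15 now [0.5065 0.0894 0.28  ] goal [0.6676 0.0713 0.2   ] cm [16.21 -0.11  7.99] dr [0.   0.01 0.02] F [ 0.5 -0.2  0.1] tip 0.019
t 2.15 now [0.5065 0.0894 0.28  ] goal [0.6676 0.0713 0.144 ] cm [16.22 -0.12 13.59] dr [0.   0.01 0.02] F [ 0.5 -0.2  0.1] tip 0.019
```

Call:
send_rows:
  dr:
    - [0,0,0]
    - [0,0,0]
    - [0,0,0]
    - [0,0,0]
    - [0,0,0]
    - [0,0,0]
    - [0,0,0]
    - [0,0,0]
  xyz:
    - [3,0,0]
    - [7,-0.1,0]
    - [11,-0.1,2]
    - [14,-0.1,4]
    - [16.2,-0.1,6]
    - [16.2,-0.1,8]
    - [16.2,-0.1,9.5]
    - [16.2,-0.1,10]
  jaw: [0,0,0,0,0,0,0,0]

```text
time_s: 3.15
eef_pos: [0.6665, 0.0719, 0.1792]
eef_rot: [-0.0, 0.998, -0.059, -0.001]
wrist_force: [-0.1, 0.1, 0.0]
opening: 0.001
grasp_force: 0.0
```

```bash
python3 -c "
from h import *
plan(.062,0,.144);plan(-.027,0,.144)"
```

```text
t 3.15 now [0.6665 0.0719 0.1792] goal [0.6676 0.0713 0.144 ] cm [0.12 0.05 3.52] dr [0.   0.02 0.02] F [-0.1  0.1  0. ] tip 0.019
t 3.15 now [0.6665 0.0719 0.1792] goal [0.5792 0.082  0.144 ] cm [-8.78  0.02  3.53] dr [0.   0.02 0.02] F [-0.1  0.1  0. ] tip 0.019
```

Call:
send_rows:
  dr:
    - [0,0,0]
    - [0,0,0]
    - [0,0,0]
    - [0,0,0]
    - [0,0,0]
    - [0,0,0]
    - [0,0,0]
    - [0,0,0]
  xyz:
    - [0,0,0.7]
    - [0,0,1.5]
    - [0,0,2.2]
    - [0,0,2.8]
    - [0,0,3.2]
    - [0,0,3.4]
    - [0,0,3.4]
    - [0,0,3.4]
  jaw: [0,0,0,0,0,0,0,0]

```text
time_s: 4.15
eef_pos: [0.6681, 0.072, 0.1466]
eef_rot: [-0.0, 0.998, -0.059, 0.0]
wrist_force: [-0.1, 0.1, 0.7]
opening: -0.0
grasp_force: 0.0
```

Call:
send_rows:
  dr:
    - [0,0,0]
    - [0,0,0]
    - [0,0,0]
    - [0,0,0]
    - [0,0,0]
    - [0,0,0]
    - [0,0,0]
    - [0,0,0]
  xyz:
    - [-0.5,0,0]
    - [-1,0,0]
    - [-1.5,0,0]
    - [-2,0,0]
    - [-2.5,0,0]
    - [-3,0,0]
    - [-3.5,0,0]
    - [-4,0,0]
  jaw: [0,0,0,0,0,0,0,0]

```text
time_s: 5.15
eef_pos: [0.628, 0.0768, 0.1464]
eef_rot: [-0.0, 0.998, -0.059, 0.0]
wrist_force: [1.5, -0.4, -0.3]
opening: -0.003
grasp_force: 0.8
```

```bash
python3 -c "
from h import *
plan(-.027,0,.144)"
```

```text
t 5.15 now [0.628  0.0768 0.1464] goal [0.5792 0.082  0.144 ] cm [-4.91  0.05  0.23] dr [-0.   -0.    0.02] F [ 1.5 -0.4 -0.3] tip 0.019
```

Wrist force is 1.5 N, so the fingers are in contact and moving the cover. I'll continue gently to just short of the stop.

Call:
send_rows:
  dr:
    - [0,0,0]
    - [0,0,0]
    - [0,0,0]
    - [0,0,0]
    - [0,0,0]
    - [0,0,0]
    - [0,0,0]
    - [0,0,0]
  xyz:
    - [-0.6,0,0]
    - [-1.2,0,0]
    - [-1.8,0,0]
    - [-2.4,0,0]
    - [-3,0,0]
    - [-3.6,0,0]
    - [-4.2,0,0]
    - [-4.6,0,0]
  jaw: [0,0,0,0,0,0,0,0]

```text
time_s: 6.15
eef_pos: [0.5821, 0.0823, 0.1463]
eef_rot: [-0.0, 0.998, -0.059, -0.0]
wrist_force: [0.6, -0.1, -1.5]
opening: 0.001
grasp_force: 0.7
```

Call:
send_rows:
  dr:
    - [0,0,0]
    - [0,0,0]
    - [0,0,0]
    - [0,0,0]
    - [0,0,0]
    - [0,0,0]
    - [0,0,0]
    - [0,0,0]
  xyz:
    - [-0.1,0,0]
    - [-0.2,0,0]
    - [-0.25,0,0]
    - [-0.3,0,0]
    - [-0.35,0,0]
    - [-0.4,0,0]
    - [-0.4,0,0]
    - [-0.4,0,0]
  jaw: [0,0,0,0,0,0,0,0]

```text
time_s: 7.15
eef_pos: [0.5797, 0.0825, 0.1464]
eef_rot: [-0.0, 0.998, -0.059, 0.001]
wrist_force: [6.7, 1.3, -4.5]
opening: -0.003
grasp_force: 3.4
```

```bash
python3 -c "
from h import *
plan(-.027,0,.144)"
```

```text
t 7.15 now [0.5797 0.0825 0.1464] goal [0.5792 0.082  0.144 ] cm [-0.05  0.05  0.24] dr [-0.   -0.03  0.02] F [ 6.7  1.3 -4.5] tip 0.019
```

The force jumped to 6.7 N against the stop at the expected place. I'll back off, lift and check.

Call:
send_rows:
  dr:
    - [0,0,0]
    - [0,0,0]
    - [0,0,0]
    - [0,0,0]
    - [0,0,0]
    - [0,0,0]
    - [0,0,0]
    - [0,0,0]
  xyz:
    - [0.6,0,0]
    - [1,0,0]
    - [1,0,-2]
    - [1,0,-5]
    - [1,0,-9]
    - [-2,0,-12]
    - [-6,0,-13]
    - [-7.5,0,-13]
  jaw: [0,0,0,0,0,0,0,0]

```text
time_s: 8.15
eef_pos: [0.5032, 0.0918, 0.2787]
eef_rot: [-0.0, 0.998, -0.059, 0.002]
wrist_force: [0.6, 0.2, 0.2]
opening: -0.001
grasp_force: 0.0
```

```bash
python3 - <<'E'
from h import *
np.set_printoptions(precision=4,suppress=True)
ctrl.camera("top")
c=ctrl.calibration("wrist"); im=ctrl.camera("wrist")[:,:,::-1]; cv2.imwrite("pics/w2.png",im)
np.savez("w2.npz",**{k:np.array(v) for k,v in c.items()})
plan(-.137,.071,.12)
E
```

```text
t 8.25 now [0.5032 0.0917 0.2771] goal [0.4785 0.1658 0.12  ] cm [-3.34 -7.06 15.71] dr [-0.   -0.01  0.03] F [ 0.5 -0.2  0.2] tip 0.019
```

View pics/w2.png

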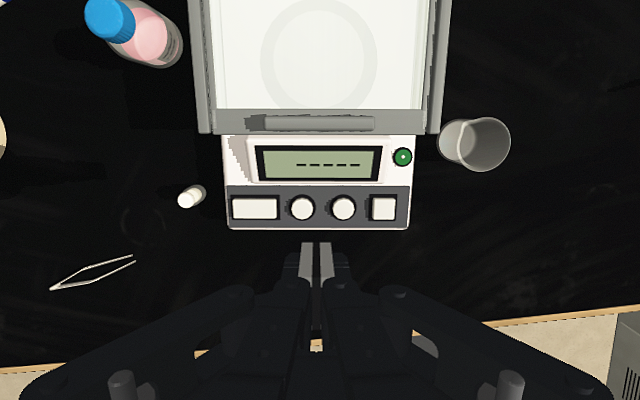

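The cover's grey strip (rows 108–132) is now flush with the rail ends, so it is shut, and the neighbouring objects haven't moved. Next I'll go above the tare key.

Call:
send_rows:
  dr:
    - [0,0,0]
    - [0,0,0]
    - [0,0,0]
    - [0,0,0]
    - [0,0,0]
    - [0,0,0]
    - [0,0,0]
    - [0,0,0]
  xyz:
    - [-1,-2,0]
    - [-2.5,-5,1]
    - [-3.3,-7.1,4]
    - [-3.3,-7.1,8]
    - [-3.3,-7.1,12]
    - [-3.3,-7.1,15]
    - [-3.3,-7.1,16.5]
    - [-3.3,-7.1,17]
  jaw: [0,0,0,0,0,0,0,0]

```text
time_s: 9.25
eef_pos: [0.4798, 0.1657, 0.1055]
eef_rot: [0.0, 0.998, -0.059, -0.001]
wrist_force: [-0.1, -0.1, 0.2]
opening: -0.004
grasp_force: 0.0
```

```bash
python3 - <<'E'
from h import *
c=dict(np.load("w2.npz")); im=cv2.imread("pics/w2.png")
print(plane(c,(318,123),.137), T0)
R=np.array([[np.cos(TH),-np.sin(TH)],[np.sin(TH),np.cos(TH)]]); print("bar",R.T@(plane(c,(318,123),.137)[:2]-T0))
plan(-.137,.071,.0775)
E
```

```text
[0.5622983  0.08484103 0.137     ] [0.606  0.0788]
bar [-0.04411099  0.0007439 ]
t 9.25 now [0.4798 0.1657 0.1055] goal [0.4785 0.1658 0.0775] cm [-0.12  0.01  2.8 ] dr [0.   0.01 0.02] F [-0.1 -0.1  0.2] tip 0.019
```

Call:
send_rows:
  dr:
    - [0,0,0]
    - [0,0,0]
    - [0,0,0]
    - [0,0,0]
    - [0,0,0]
    - [0,0,0]
    - [0,0,0]
    - [0,0,0]
  xyz:
    - [-0.1,0,0.8]
    - [-0.1,0,1.6]
    - [-0.1,0,2.2]
    - [-0.1,0,2.5]
    - [-0.1,0,2.7]
    - [-0.1,0,2.9]
    - [-0.1,0,3]
    - [-0.1,0,3]
  jaw: [0,0,0,0,0,0,0,0]

```text
time_s: 10.25
eef_pos: [0.4787, 0.166, 0.0765]
eef_rot: [-0.0, 0.998, -0.059, 0.0]
wrist_force: [-0.6, 0.1, 2.0]
opening: -0.0
grasp_force: 0.8
```

The fingers touch the key with 2.0 N, at about 1 mm of travel. I'll press about 3 mm more, hold, then lift.

Call:
send_rows:
  dr:
    - [0,0,0]
    - [0,0,0]
    - [0,0,0]
    - [0,0,0]
    - [0,0,0]
    - [0,0,0]
    - [0,0,0]
    - [0,0,0]
  xyz:
    - [0,0,0.1]
    - [0,0,0.2]
    - [0,0,0.3]
    - [0,0,0.35]
    - [0,0,0.35]
    - [0,0,0.35]
    - [0,0,0.35]
    - [0,0,0.35]
  jaw: [0,0,0,0,0,0,0,0]

```text
time_s: 11.25
eef_pos: [0.4788, 0.166, 0.0732]
eef_rot: [-0.0, 0.998, -0.059, 0.0]
wrist_force: [-2.0, -0.4, 7.3]
opening: -0.002
grasp_force: 3.4
```

The key went down about 4.4 mm at 7.3 N, which is a good tap. Now up and across to the left round key.

Call:
send_rows:
  dr:
    - [0,0,0]
    - [0,0,0]
    - [0,0,0]
    - [0,0,0]
    - [0,0,0]
    - [0,0,0]
    - [0,0,0]
    - [0,0,0]
  xyz:
    - [0,0,-0.8]
    - [0,0,-2]
    - [0,0,-3]
    - [0,1.5,-3.2]
    - [0,3.5,-3.2]
    - [0,5.3,-3.2]
    - [0,5.3,-3.2]
    - [0,5.3,-3.2]
  jaw: [0,0,0,0,0,0,0,0]

```text
time_s: 12.25
eef_pos: [0.4723, 0.1131, 0.1048]
eef_rot: [-0.0, 0.998, -0.059, -0.0]
wrist_force: [0.3, 0.8, -0.0]
opening: -0.002
grasp_force: 0.0
```

```bash
python3 -c "
from h import *
plan(-.137,.018,.0765)"
```

```text
t 12.25 now [0.4723 0.1131 0.1048] goal [0.4722 0.1131 0.0765] cm [-0.01  0.    2.83] dr [-0.    0.    0.02] F [ 0.3  0.8 -0. ] tip 0.019
```

Call:
send_rows:
  dr:
    - [0,0,0]
    - [0,0,0]
    - [0,0,0]
    - [0,0,0]
    - [0,0,0]
    - [0,0,0]
    - [0,0,0]
    - [0,0,0]
  xyz:
    - [0,0,0.9]
    - [0,0,1.8]
    - [0,0,2.4]
    - [0,0,2.7]
    - [0,0,2.9]
    - [0,0,3.1]
    - [0,0,3.1]
    - [0,0,3.1]
  jaw: [0,0,0,0,0,0,0,0]

```text
time_s: 13.25
eef_pos: [0.4721, 0.1134, 0.0741]
eef_rot: [-0.0, 0.998, -0.059, -0.0]
wrist_force: [-3.8, 0.1, 5.3]
opening: -0.003
grasp_force: 2.7
```

That's 5.3 N and about 3.4 mm, so the key is tapped. I'll lift and pass high over the other round key to the square key.

Call:
send_rows:
  dr:
    - [0,0,0]
    - [0,0,0]
    - [0,0,0]
    - [0,0,0]
    - [0,0,0]
    - [0,0,0]
    - [0,0,0]
    - [0,0,0]
  xyz:
    - [0,0,-0.8]
    - [0,0,-2]
    - [0,0,-3]
    - [0,2.5,-3.2]
    - [0,5.5,-3.2]
    - [0,8,-3.2]
    - [0,9.1,-3.2]
    - [0,9.1,-3.2]
  jaw: [0,0,0,0,0,0,0,0]

```text
time_s: 14.25
eef_pos: [0.4619, 0.0226, 0.1062]
eef_rot: [-0.0, 0.998, -0.06, 0.0]
wrist_force: [0.1, 0.5, 1.0]
opening: -0.001
grasp_force: 0.0
```

```bash
python3 -c "
from h import *
plan(-.137,-.073,.0765)"
```

```text
t 14.25 now [0.4619 0.0226 0.1062] goal [0.4612 0.0228 0.0765] cm [-0.07 -0.01  2.97] dr [-0.   -0.01  0.01] F [0.1 0.5 1. ] tip 0.019
```

Call:
send_rows:
  dr:
    - [0,0,0]
    - [0,0,0]
    - [0,0,0]
    - [0,0,0]
    - [0,0,0]
    - [0,0,0]
    - [0,0,0]
    - [0,0,0]
  xyz:
    - [0,0,0.9]
    - [0,0,1.8]
    - [0,0,2.4]
    - [0,0,2.8]
    - [0,0,3]
    - [0,0,3.2]
    - [0,0,3.2]
    - [0,0,3.2]
  jaw: [0,0,0,0,0,0,0,0]

```text
time_s: 15.25
eef_pos: [0.4613, 0.0232, 0.074]
eef_rot: [-0.0, 0.998, -0.059, -0.0]
wrist_force: [-2.3, 1.9, 5.9]
opening: -0.005
grasp_force: 2.7
```

That's 5.9 N and about 3.6 mm. Now I'll retract.

Call:
send_rows:
  dr:
    - [0,0,0]
    - [0,0,0]
    - [0,0,0]
    - [0,0,0]
    - [0,0,0]
    - [0,0,0]
    - [0,0,0]
    - [0,0,0]
  xyz:
    - [0,0,-0.8]
    - [0,0,-3]
    - [0,0,-7]
    - [0,0,-12]
    - [0,-3,-17]
    - [0,-6,-20]
    - [0,-6,-20]
    - [0,-6,-20]
  jaw: [0,0,0,0,0,0,0,0]

```text
time_s: 16.25
eef_pos: [0.4682, 0.0822, 0.273]
eef_rot: [0.0, 0.998, -0.059, -0.0]
wrist_force: [-0.3, -0.0, -0.4]
opening: -0.002
grasp_force: 0.0
```

```bash
python3 - <<'E'
from h import *
cv2.imwrite("pics/w3.png",ctrl.camera("wrist")[:,:,::-1])
o=ctrl.get_obs(); print(o["time_s"],o["eef_pos"],o["wrist_force"])
E
```

```text
16.3 [0.46794484 0.08194728 0.27244935] [-0.38512945 -0.3704736   0.8542588 ]
```

View pics/w3.png

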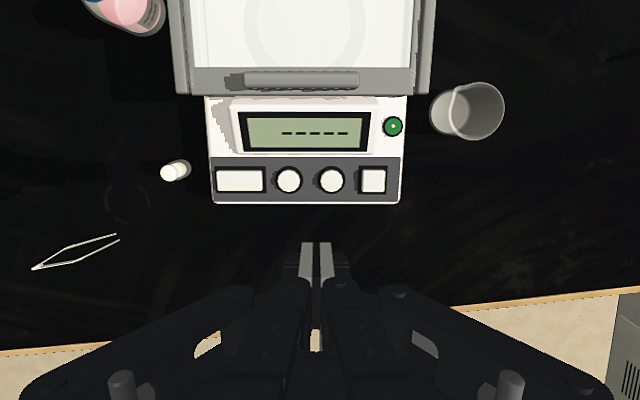

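The cover is still shut (strip at rows 68–95, flush with the rail ends), the keys are up (row 180), and the vial, beaker and forceps are where they stood. I'm handing in.

```bash
python3 -c "
from bench import ctrl
print(ctrl.hand_in())"
```

```text
the job is handed in; nothing more can be done
None
```

I pushed the cover shut and tapped tare, calibrate and print in order at about 5 to 7 N each, then handed the job in at about 16 s; no verdict came back, but the last picture showed the cover shut, the keys up, and the vial, beaker and forceps undisturbed.

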